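# Clear the lever interlock and load the wafer tray

## Task

Load the wafer under the microscope: throw the three coloured interlock levers fully home, away from the robot, in the only order the interlock allows, then push the wafer tray by its upright handle fully home under the objective. Which lever is free next can only be felt, so try them gently, back off from any lever that is blocked, and never force a lever or the tray (25 N at most). Leave the wafer lying in its place on the tray, do not touch it, do not knock the microscope, and leave the other things on the bench alone.

Things in the scene. Friction and masses are not known exactly. Their poses are not given: they have to be found in the camera images.
- station: fixed black base plate, 240 (x) x 740 (y) x 20 mm, with levers and microscope on it; placed anew each time, yaw about +-0.1 rad. Origin at bench height (plate spans y -340 to 400 mm). +x points away from the robot, +y to the robot's left, from levers to microscope. A grey lever housing stands on it: x +-75, y -325 to -35 mm, top 70 mm above the bench
- microscope: cream microscope fixed on the station, same origin and axes as it: optical axis at x 0, y 220 mm; heights above the bench: objective tip 165 mm, turret 68 mm across from 235 to 265 mm, head x +-50, y 180 to 400 mm from 260 to 320 mm, eyepieces to 375 mm; column x +-50, y 335 to 385 mm. Not to be knocked
- lever_a_grip (a point): middle of lever a's red grip: a rod 24 mm across, 45 mm long, on a 10 mm steel rod. Pivot axis along station y, at station x 0, y -260 mm, 45 mm above the bench; this point is 92.5 mm from it, the grip spans 70 to 115 mm from it (top 151 mm above the bench at start). Starts leaning 0.4 rad towards the robot (station -x), ends leaning 0.4 rad away (+x)
- lever_a (a joint): angle of red lever a, rad: 0 start, 0.8 thrown against its end stop. Free: 2 to 4 N at the grip, stays where left. Blocked: gives 0.12 rad easily, then resists (about 2 N per mm at the grip). One unthrown lever is free at a time; throwing it home frees the next. The order differs each time, is unrelated to colour or place, and can only be felt. The end stop gives a little; at most 25 N
- lever_b_grip (a point): middle of lever b's yellow grip: a rod 24 mm across, 45 mm long, on a 10 mm steel rod. Pivot axis along station y, at station x 0, y -180 mm, 45 mm above the bench; this point is 92.5 mm from it, the grip spans 70 to 115 mm from it (top 151 mm above the bench at start). Starts leaning 0.4 rad towards the robot (station -x), ends leaning 0.4 rad away (+x)
- lever_b (a joint): angle of yellow lever b, rad: 0 start, 0.8 thrown against its end stop. Free: 2 to 4 N at the grip, stays where left. Blocked: gives 0.12 rad easily, then resists (about 2 N per mm at the grip). One unthrown lever is free at a time; throwing it home frees the next. The order differs each time, is unrelated to colour or place, and can only be felt. The end stop gives a little; at most 25 N
- lever_c_grip (a point): middle of lever c's blue grip: a rod 24 mm across, 45 mm long, on a 10 mm steel rod. Pivot axis along station y, at station x 0, y -100 mm, 45 mm above the bench; this point is 92.5 mm from it, the grip spans 70 to 115 mm from it (top 151 mm above the bench at start). Starts leaning 0.4 rad towards the robot (station -x), ends leaning 0.4 rad away (+x)
- lever_c (a joint): angle of blue lever c, rad: 0 start, 0.8 thrown against its end stop. Free: 2 to 4 N at the grip, stays where left. Blocked: gives 0.12 rad easily, then resists (about 2 N per mm at the grip). One unthrown lever is free at a time; throwing it home frees the next. The order differs each time, is unrelated to colour or place, and can only be felt. The end stop gives a little; at most 25 N
- tray (a joint): travel of the wafer tray, m: 0 at the start, 0.090 = fully home under the objective, where it meets a sprung rubber end stop (about 2 N per mm); it slides along station +y. It is locked (it gives about 5 mm, then stops firmly) until all three levers are fully thrown; then takes 2 to 3 N. It bears no more than 25 N
- tray_handle (a point): middle of the top edge of the tray's aluminium handle plate, 50 mm (station x) x 12 mm (y), upright on the tray's -y end, its top 97 mm and its foot 37 mm above the bench; it is pushed on its -y face, towards station +y
- tray_center (a point): middle of the top face of the dark blue-grey tray, 130 x 130 x 12 mm, 45 mm above the bench, 95 mm towards station +y from the handle plate; the wafer lies here, inside six small white pins
- wafer: grey-violet wafer disc with a die grid, 100 mm across, 4 mm thick, 30 g, lying loose on the tray; origin under its centre
- marker: bystander, to be left alone: black marker pen, 100 mm long, 12 mm thick, lying on the base plate near its robot-side edge, in front of the wafer tray; origin under its middle
- objective: bystander, to be left alone: steel spare objective lens with a yellow band, 30 mm across, 35 mm tall, standing on the base plate on the far side of the tray; origin under its centre
- wafer_case: bystander, to be left alone: closed round blue wafer case, 124 mm across, 28 mm tall, on the bench left of the station; origin under its centre
- bottle: bystander, to be left alone: amber bottle with white cap, 52 mm across, 120 mm tall, on the bench beyond the levers; origin under its centre
- tweezers: bystander, to be left alone: steel tweezers, 120 mm long, 6 mm high, on the bench nearer the robot than the levers; origin under the middle
- dish: bystander, to be left alone: shallow green glass dish, 80 mm across, 16 mm tall, on the bench beyond the tray; origin under its centre

How it is judged (in metres and radians):
On the way:
1. all three levers are thrown fully home (value of joint each of lever_a, lever_b, lever_c above 0.74 rad), for 0.2 s.
At the end, for the whole second after the job is handed in: all three levers stand fully thrown (joint above 0.74 of 0.80 rad), the tray is fully home (within 4 mm of 0.090 m), all at rest, and the wafer lies flat on the tray within 8 mm of its middle (all of step 1 and value of joint tray between 0.086 and 0.094 m and horizontal distance between wafer and tray_center below 0.008 m and z of wafer in the frame of tray_center below 0.003 m and linear speed of wafer below 0.01 m/s and velocity of joint each of lever_a, lever_b, lever_c below 0.02 rad/s and velocity of joint tray below 0.02 m/s); the robot touches nothing.
It fails at once if a lever or the tray is pushed with more than 25 N (contact force between any of the fingers, the arm and lever_a above 25 N or contact force between any of the fingers, the arm and lever_b above 25 N or contact force between any of the fingers, the arm and lever_c above 25 N or contact force between any of the fingers, the arm and tray above 25 N).
It fails at once if the robot touches the wafer (contact force between any of the fingers, the arm and wafer above 0.5 N).
It fails at once if the wafer leaves its place on the tray (more than 10 mm off) (horizontal distance between wafer and tray_center above 0.01 m).
It fails at once if the robot knocks the microscope (more than 25 N) (contact force between any of the fingers, the arm and microscope above 25 N).
It fails at once if a bystander is moved more than 15 mm (distance of any of marker, objective, wafer_case, bottle, tweezers, dish from where it was at the start of the episode above 0.015 m).
It also fails if it takes over 72 s, if anything falls off the work surface, if the arm or the gripper's body presses on something with over 40 N, if the wrist force passes 120 N, or if a joint passes its speed limit or range.

## Robot

A 6-joint arm with a two-finger parallel gripper is mounted at the origin on the work surface. World frame = base frame: x ahead of the robot, y to its left, z up, the work surface at z = 0. Lengths are in mm, angles in rad, forces in N, time in s.
With the tool pointing down it reaches from about 300 to 750 mm from the base axis. Payload 8.5 kg.
Tool frame: the origin (TCP) lies midway between the tips of the shut fingers; the grasp point (between the pads) lies 19 mm behind it; z points along the fingers, y is the direction in which the jaws open and shut (so a half turn about z gives the same grasp; the last joint's range is limited). The gripper opens to 88 mm and grips with 3 to 60 N. Pads are 18 mm wide; open, the fingers measure 123 mm over their backs; the gripper's body (75 mm by 187 mm) begins 45 mm behind the grasp point.
Start: joints at [1.089, 0.381, 1.297, -0, 1.464, -0.215], TCP at [144.997, 530.524, 238.748] pointing down, gripper open.
Joint ranges: [-3.11, 3.11], [-0.89, 2.33], [0.22, 2.48], [-1.42, 4.56], [0.17, 2.85], [-2.88, 2.88]. Speed limits (rad/s): [2.39, 2.39, 3.14, 3.14, 3.14, 3.14].

## Interface

Orientations are given as a rotation vector (axis times angle).
In Python, from workcell import state, get_image, job_done gives the robot as it stands.
- The arm moves only by the tool play_rows, never from a script. Its argument "rows" is a list of rows, each an object with "offset": the shift along the tool's x, y, z in cm, a list of three; "angular": the turn, a rotation vector about the tool's x, y, z in rad, a list of three; "fingers": the finger opening in cm, from 0 to 8.81. A call has 1 to 20 rows; each row shifts and turns the pose as measured when the row begins, along the tool's axes as they then stand; what a row does not reach is not made up. A row lasts 1/10 s, in which the tool goes at most 50 mm and 8.59 degrees, less where a joint would pass 70% of its speed; a pose out of reach is approached as far as the arm can. A call with a gripper value outside its range is refused whole. The fingers move at their own pace and stop on an object; "squeeze" is the grip in N (left out, the last holds). Time passes only in rows, so rows that do not move let the fingers close. It gives the time, the measured TCP pose, the force and the opening at its end, in the units of the state.
- state(): the state, without advancing time (a new reading comes with each control period).
- get_image(name): name is "scene" or "top" or "wrist"; returns a dict with "image" (384x512x3 uint8, red, green, blue), "fx", "fy", "cx", "cy" (pixels), "world_from_camera" (4x4, takes a point from camera to world coordinates); the wrist camera has in their place "tool_from_camera" (4x4, takes a point from camera to tool coordinates, whose origin is the TCP and whose axes are the flange's). Camera axes: x right, y down, z forward; pixel columns grow to the right and rows downward; lengths in mm; the calibration is good to about 2 mm. A picture is of the moment at which its call begins: read the wrist's pose just before it. There is no depth.
- job_done(): hands the job in, once; it reports no verdict.
The state is a dict: "t": time; "joint_pos": joint angles; "joint_velocities": joint speeds; "effort": joint torques, N m; "ee_pos": TCP position; "ee_rot": TCP orientation; "wrist_force": force on the tool from outside, world axes, zero at the start; "moment": the same for the moment, N m; "width": opening from 0.0 (shut) to 1.0 (fully open).
Only numpy, scipy, OpenCV 4.12 (cv2) and the standard library are available. Lean on these libraries where they do the work, as an engineer would, in place of code of your own. Each camera call takes 0.05 s, during which the arm holds its last target. There are 200 camera calls.

## Working session

There is one attempt and no reset: what is moved stays moved. The work goes in short steps, Python scripts to look and compute and a tool call to move; the robot and the scene stay as the last step left them, time stands still between calls to the robot, and variables do not carry over. Pictures are saved under pics/ and viewed, about 8 in all and at most 12, crops included, and the job is handed in when it is done.

Besides the shell and the picture viewer there is one more tool, called after "Call:" as a command line: name --argument value ..., lists and objects as JSON in quotes. play_rows: Moves the arm, as the interface text tells. Its arguments: {"type":"object","properties":{"rows":{"type":"array"},"squeeze":{"type":"number"}},"required":["rows"]}

```bash
mkdir -p pics
python3 - <<'E'
from workcell import state,get_image
import cv2,numpy as np
s=state();print(s)
ims=[]
for n in("scene","top"):
    d=get_image(n);ims.append(d["image"][:,:,::-1]);print(n,d["fx"],d["fy"],d["cx"],d["cy"],np.round(d["world_from_camera"],4).tolist())
    np.savez(n,**{k:np.array(v) for k,v in d.items()})
    cv2.imwrite(f"pics/{n}.png",cv2.resize(ims[-1],None,fx=1.5,fy=1.5))
E
```

```text
{'t': 0.0, 'joint_pos': array([ 1.08869191e+00,  3.81200968e-01,  1.29821682e+00, -2.40139328e-05,
        1.46358503e+00, -2.15302412e-01]), 'joint_velocities': array([ 0.00120381, -0.00066063, -0.00039605,  0.00043247,  0.00013443,
        0.0002345 ]), 'effort': array([ 2.72685193e-04, -4.37930131e+01, -2.24559528e+01,  7.14000827e-02,
        3.51901352e-02, -9.47841545e-05]), 'ee_pos': array([144.89087059, 530.29912912, 238.1499159 ]), 'ee_rot': array([-4.17784476e-01, -3.11322501e+00,  2.09426820e-03]), 'wrist_force': array([ 0.69914631, -0.17436905,  0.82435864]), 'moment': array([-0.03944587,  0.02381299,  0.01245147]), 'width': 0.9951006381500244}
scene 419.2639765831297 419.2639765831297 250.48244796338275 185.89403162815128 [[0.4589, 0.6721, -0.5812, 1208.0166], [0.8883, -0.3606, 0.2844, -244.5107], [-0.0185, -0.6467, -0.7625, 1038.6395], [0.0, 0.0, 0.0, 1.0]]
top 458.37317173402187 458.37317173402187 254.8940074282964 191.45651185962572 [[0.0138, -0.9955, 0.0933, 421.1573], [-0.9999, -0.0144, -0.0059, 101.5923], [0.0073, -0.0932, -0.9956, 1350.8402], [0.0, 0.0, 0.0, 1.0]]
```

View pics/top.png

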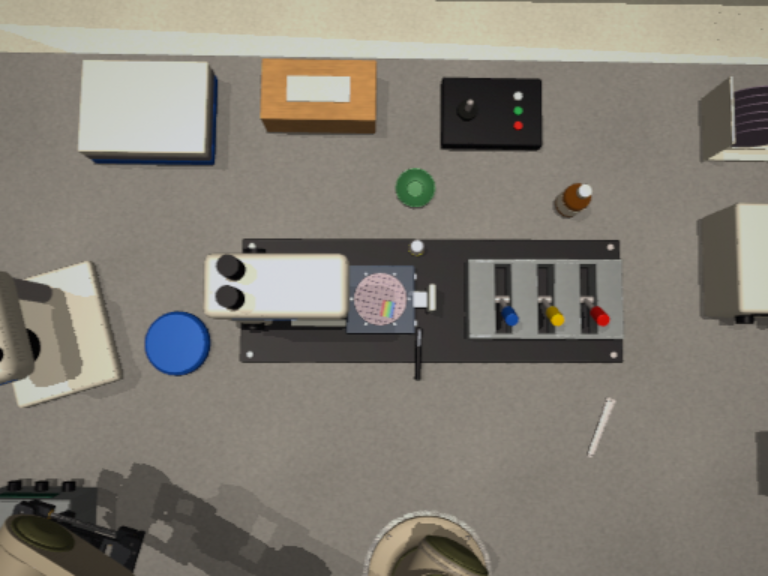

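View pics/scene.png

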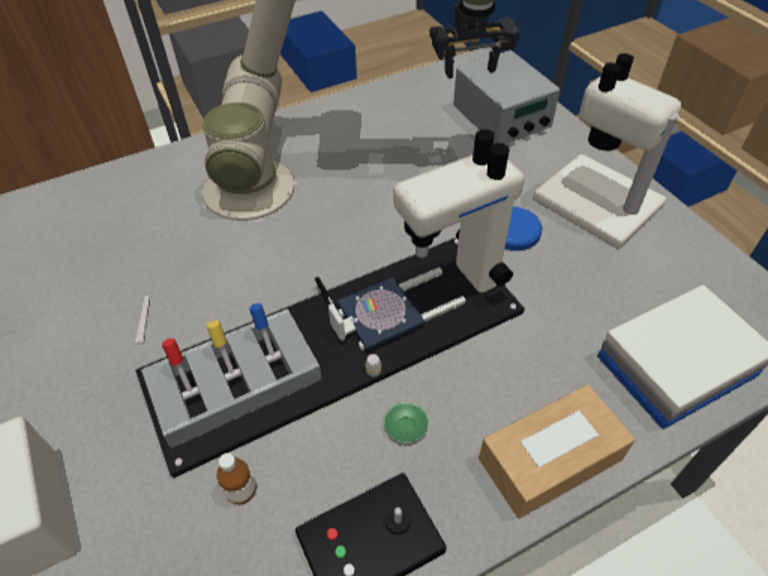

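```bash
cat > h.py <<'E'
import numpy as np,cv2
def load(n): return dict(np.load(n+".npz"))
def ray(d,u,v):
    T=d["world_from_camera"];r=T[:3,:3]@[(u-d["cx"])/d["fx"],(v-d["cy"])/d["fy"],1];return T[:3,3],r/np.linalg.norm(r)
def plane(d,u,v,z):
    o,r=ray(d,u,v);return o+r*(z-o[2])/r[2]
def tri(rs):
    A=sum(np.eye(3)-np.outer(r,r) for o,r in rs);b=sum((np.eye(3)-np.outer(r,r))@o for o,r in rs);return np.linalg.solve(A,b)
E
python3 - <<'E'
from h import *
t=load("top");s=load("scene")
g=cv2.cvtColor(t["image"],cv2.COLOR_RGB2GRAY).astype(float)
P=[]
for u,v in[(251,246),(611,247),(614,355),(249,354)]:
    u=round(u/1.5);v=round(v/1.5);w=g[v-5:v+6,u-5:u+6]-90;w[w<0]=0
    yy,xx=np.mgrid[v-5:v+6,u-5:u+6];c=(w*xx).sum()/w.sum(),(w*yy).sum()/w.sum();P.append(plane(t,*c,21));print(c,P[-1])
P=np.array(P);c=P.mean(0);d=(P[0]-P[1])+(P[3]-P[2]);yaw=np.arctan2(-d[0],d[1]);print("yaw",yaw,"center",c,np.linalg.norm(P[0]-P[1]),np.linalg.norm(P[0]-P[3]))
R=np.array([[np.cos(yaw),-np.sin(yaw)],[np.sin(yaw),np.cos(yaw)]]);O=c[:2]-R@[0,30];print("origin",O)
def cen(d,lo,hi,box):
    h=cv2.cvtColor(d["image"],cv2.COLOR_RGB2HSV);m=cv2.inRange(h,lo,hi);x0,y0,x1,y1=[int(q/1.5) for q in box];M=m*0;M[y0:y1,x0:x1]=m[y0:y1,x0:x1];a=cv2.moments(M,True);return a["m10"]/a["m00"],a["m01"]/a["m00"]
for n,lo,hi,b1,b2,y in[("a",(0,120,60),(8,255,255),(580,295,620,335),(155,330,190,370),-260),("b",(20,120,60),(32,255,255),(535,295,575,335),(200,310,235,355),-180),("c",(100,130,60),(125,255,255),(490,295,530,335),(240,295,275,335),-100)]:
    p=tri([ray(t,*cen(t,lo,hi,b1)),ray(s,*cen(s,lo,hi,b2))]);e=O+R@[-36,y];print(n,p,e,R.T@(p[:2]-O))
for u,v in [(432,285),(432,310)]: print("handle",R.T@(plane(t,u/1.5,v/1.5,97)[:2]-O))
E
```

```text
(np.float64(167.32270693512305), np.float64(165.1291946308725)) [619.37171225 350.9079248   21.        ]
(np.float64(406.5337837837838), np.float64(164.238416988417)) [ 632.44523641 -350.6191083    21.        ]
(np.float64(408.85238095238094), np.float64(237.63061224489795)) [ 417.96725136 -353.67052113   21.        ]
(np.float64(166.06570841889118), np.float64(235.80424366872006)) [413.58332724 348.03637492  21.        ]
yaw 0.012440226355414304 center [520.84188181  -1.33633243  21.        ] 701.6488403777431 205.8084186899696
origin [521.21507898 -31.33401107]
a [ 490.57098988 -294.0947599   124.68368918] [ 488.45224003 -291.76172922] [ -33.91043678 -262.3592072 ]
b [ 489.34924818 -213.5732688   124.30767486] [ 487.45704759 -211.76791951] [ -34.1304042  -181.82874839]
c [ 488.17099912 -133.43760139  123.50631316] [ 486.46185516 -131.7741098 ] [ -34.31168197 -101.68462446]
handle [23.15020829 34.19524436]
handle [-22.73634461  34.44330039]
```

Call:
play_rows --rows '[{"offset": [0, 0, 0], "angular": [0, 0, 0.143], "fingers": 0}, {"offset": [0, 0, 0], "angular": [0, 0, 0.143], "fingers": 0}, {"offset": [0, 0, 0], "angular": [0, 0, 0.143], "fingers": 0}, {"offset": [0, 0, 0], "angular": [0, 0, 0.143], "fingers": 0}, {"offset": [0, 0, 0], "angular": [0, 0, 0.143], "fingers": 0}, {"offset": [0, 0, 0], "angular": [0, 0, 0.143], "fingers": 0}, {"offset": [0, 0, 0], "angular": [0, 0, 0.143], "fingers": 0}, {"offset": [0, 0, 0], "angular": [0, 0, 0.143], "fingers": 0}, {"offset": [0, 0, 0], "angular": [0, 0, 0.143], "fingers": 0}, {"offset": [0, 0, 0], "angular": [0, 0, 0], "fingers": 0}]' --squeeze 10

```text
t: 1.1
ee_pos: [144.1, 528.8, 234.4]
ee_rot: [2.257, 2.18, -0.015]
wrist_force: [-0.2, -0.2, 0.1]
width: 0.116
```

Call:
play_rows --rows '[{"offset": [-4.15, 1.83, -0.05], "angular": [0, 0, -0.05], "fingers": 0}, {"offset": [-4.15, 1.83, -0.05], "angular": [0, 0, 0], "fingers": 0}, {"offset": [-4.15, 1.83, -0.05], "angular": [0, 0, 0], "fingers": 0}, {"offset": [-4.15, 1.83, -0.05], "angular": [0, 0, 0], "fingers": 0}, {"offset": [-4.15, 1.83, -0.05], "angular": [0, 0, 0], "fingers": 0}, {"offset": [-4.15, 1.83, -0.05], "angular": [0, 0, 0], "fingers": 0}, {"offset": [-4.15, 1.83, -0.05], "angular": [0, 0, 0], "fingers": 0}, {"offset": [-4.15, 1.83, -0.05], "angular": [0, 0, 0], "fingers": 0}, {"offset": [-4.15, 1.83, -0.05], "angular": [0, 0, 0], "fingers": 0}, {"offset": [-4.15, 1.83, -0.05], "angular": [0, 0, 0], "fingers": 0}, {"offset": [-4.15, 1.83, -0.05], "angular": [0, 0, 0], "fingers": 0}, {"offset": [-4.15, 1.83, -0.05], "angular": [0, 0, 0], "fingers": 0}, {"offset": [-4.15, 1.83, -0.05], "angular": [0, 0, 0], "fingers": 0}, {"offset": [-4.15, 1.83, -0.05], "angular": [0, 0, 0], "fingers": 0}, {"offset": [-4.15, 1.83, -0.05], "angular": [0, 0, 0], "fingers": 0}, {"offset": [0, 0, 0], "angular": [0, 0, 0], "fingers": 0}]'

```text
t: 2.7
ee_pos: [455.3, -104.8, 244.7]
ee_rot: [2.113, 2.319, -0.016]
wrist_force: [0.2, 0.9, -0.0]
width: 0.007
```

Call:
play_rows --rows '[{"offset": [-1.45, -1.0, 0], "angular": [0, 0, 0.079], "fingers": 0}, {"offset": [-1.45, -1.2, 0], "angular": [0, 0, 0], "fingers": 0}, {"offset": [0, 0, 4.0], "angular": [0, 0, 0], "fingers": 0}, {"offset": [0, 0, 4.0], "angular": [0, 0, 0], "fingers": 0}, {"offset": [0, 0, 3.7], "angular": [0, 0, 0], "fingers": 0}, {"offset": [0, 0, 0], "angular": [0, 0, 0], "fingers": 0}]'

```text
t: 3.3
ee_pos: [433.3, -136.7, 125.1]
ee_rot: [2.181, 2.252, -0.014]
wrist_force: [-0.8, -0.3, 1.3]
width: 0.01
```

```bash
cat > st.py <<'E'
from workcell import state
import numpy as np
from scipy.spatial.transform import Rotation as R
s=state();p=s["ee_pos"];M=R.from_rotvec(s["ee_rot"]).as_matrix();a=.014;S=np.array([[np.cos(a),-np.sin(a)],[np.sin(a),np.cos(a)]])
print(round(s["t"],2),"p",p.round(1),"stn",(S.T@(p[:2]-[522,-33])).round(1),"yaw",round(float(np.arctan2(M[1,1],M[0,1])),3),"tz",M[:,2].round(3),"F",s["wrist_force"].round(1),"q6",s["joint_pos"].round(2))
E
python3 st.py
```

```text
3.3 p [ 433.3 -136.7  125.1] stn [ -90.1 -102.4] yaw 0.032 tz [-0.002 -0.011 -1.   ] F [-0.8 -0.3  1.3] q6 [-0.56  0.35  1.73 -0.01  1.06 -0.59]
```

Call:
play_rows --rows '[{"offset": [0, 0.6, 0.2], "angular": [0, 0, 0], "fingers": 0}, {"offset": [0, 0.6, 0.2], "angular": [0, 0, 0], "fingers": 0}, {"offset": [0, 0.5, 0], "angular": [0, 0, 0], "fingers": 0}, {"offset": [0, 0.5, 0], "angular": [0, 0, 0], "fingers": 0}, {"offset": [0, 0, 0], "angular": [0, 0, 0], "fingers": 0}]'

```text
t: 3.8
ee_pos: [459.0, -136.0, 126.3]
ee_rot: [2.17, 2.255, -0.013]
wrist_force: [-1.8, -0.3, -1.1]
width: 0.005
```

Call:
play_rows --rows '[{"offset": [0, 0.4, 0.2], "angular": [0, 0, 0], "fingers": 0}, {"offset": [0, 0, 0.1], "angular": [0, 0, 0], "fingers": 0}]'

```text
t: 4.0
ee_pos: [463.2, -135.9, 124.2]
ee_rot: [2.168, 2.254, -0.013]
wrist_force: [-0.2, -0.7, 1.4]
width: 0.002
```

Call:
play_rows --rows '[{"offset": [0, 0.4, 0.2], "angular": [0, 0, 0], "fingers": 0}, {"offset": [0, 0, 0.1], "angular": [0, 0, 0], "fingers": 0}]'

```text
t: 4.2
ee_pos: [467.1, -135.9, 121.7]
ee_rot: [2.168, 2.254, -0.014]
wrist_force: [-4.0, -0.6, 1.5]
width: 0.007
```

Call:
play_rows --rows '[{"offset": [0, 0.3, 0.2], "angular": [0, 0, 0], "fingers": 0}, {"offset": [0, 0, 0], "angular": [0, 0, 0], "fingers": 0}]'

```text
t: 4.4
ee_pos: [468.7, -135.7, 119.8]
ee_rot: [2.17, 2.257, -0.018]
wrist_force: [-5.7, -1.5, 1.9]
width: 0.006
```

Call:
play_rows --rows '[{"offset": [0, 0.3, 0], "angular": [0, 0, 0], "fingers": 0}, {"offset": [0, 0, 0], "angular": [0, 0, 0], "fingers": 0}]'

```text
t: 4.6
ee_pos: [469.3, -135.7, 119.9]
ee_rot: [2.173, 2.26, -0.025]
wrist_force: [-8.3, -1.6, 5.8]
width: 0.006
```

Call:
play_rows --rows '[{"offset": [0, 0.3, 0], "angular": [0, 0, 0], "fingers": 0}, {"offset": [0, 0, 0], "angular": [0, 0, 0], "fingers": 0}]'

```text
t: 4.8
ee_pos: [469.4, -135.7, 120.1]
ee_rot: [2.176, 2.264, -0.033]
wrist_force: [-7.3, -0.8, 5.1]
width: 0.008
```

Call:
play_rows --rows '[{"offset": [0, -1.8, 0], "angular": [0, 0, 0], "fingers": 0}, {"offset": [0, -1.8, 0], "angular": [0, 0, 0], "fingers": 0}, {"offset": [-2.6, 0, 0], "angular": [0, 0, 0], "fingers": 0}, {"offset": [-2.6, 0, 0], "angular": [0, 0, 0], "fingers": 0}, {"offset": [-2.6, 0, 0], "angular": [0, 0, 0], "fingers": 0}, {"offset": [0, 0, 0], "angular": [0, 0, 0], "fingers": 0}]'

```text
t: 5.4
ee_pos: [437.3, -217.7, 121.4]
ee_rot: [2.172, 2.262, -0.029]
wrist_force: [0.6, 0.3, 0.1]
width: 0.005
```

```bash
python3 st.py
```

```text
5.4 p [ 437.3 -217.7  121.4] stn [ -87.3 -183.5] yaw 0.04 tz [-0.009 -0.017 -1.   ] F [0.6 0.3 0.1] q6 [-0.69  0.4   1.65 -0.02  1.09 -0.73]
```

Call:
play_rows --rows '[{"offset": [0.2, 0.6, 0], "angular": [0, 0, 0.026], "fingers": 0}, {"offset": [0, 0.6, 0], "angular": [0, 0, 0], "fingers": 0}, {"offset": [0, 0.6, 0], "angular": [0, 0, 0], "fingers": 0}, {"offset": [0, 0.5, 0], "angular": [0, 0, 0], "fingers": 0}, {"offset": [0, 0.4, 0], "angular": [0, 0, 0], "fingers": 0}, {"offset": [0, 0, 0], "angular": [0, 0, 0], "fingers": 0}]'

```text
t: 6.0
ee_pos: [465.6, -213.8, 121.6]
ee_rot: [2.199, 2.236, -0.031]
wrist_force: [-3.1, -2.1, 2.8]
width: 0.004
```

Call:
play_rows --rows '[{"offset": [0, 0.3, 0], "angular": [0, 0, 0], "fingers": 0}, {"offset": [0, 0.3, 0], "angular": [0, 0, 0], "fingers": 0}]'

```text
t: 6.2
ee_pos: [471.8, -213.9, 123.0]
ee_rot: [2.196, 2.237, -0.035]
wrist_force: [-2.9, -1.1, 2.8]
width: 0.003
```

Call:
play_rows --rows '[{"offset": [0, 0.3, 0], "angular": [0, 0, 0], "fingers": 0}, {"offset": [0, 0.3, 0], "angular": [0, 0, 0], "fingers": 0}]'

```text
t: 6.4
ee_pos: [478.2, -213.4, 123.5]
ee_rot: [2.194, 2.238, -0.036]
wrist_force: [-3.5, -0.7, 3.6]
width: 0.003
```

Call:
play_rows --rows '[{"offset": [0, 0.5, 0.1], "angular": [0, 0, 0], "fingers": 0}, {"offset": [0, 0.5, 0.1], "angular": [0, 0, 0], "fingers": 0}, {"offset": [0, 0.5, 0.1], "angular": [0, 0, 0], "fingers": 0}, {"offset": [0, 0.5, 0.1], "angular": [0, 0, 0], "fingers": 0}, {"offset": [0, 0.5, 0.1], "angular": [0, 0, 0], "fingers": 0}, {"offset": [0, 0.5, 0.1], "angular": [0, 0, 0], "fingers": 0}, {"offset": [0, 0.4, 0], "angular": [0, 0, 0], "fingers": 0}]'

```text
t: 7.1
ee_pos: [515.1, -211.9, 115.8]
ee_rot: [2.194, 2.241, -0.036]
wrist_force: [-3.5, -0.4, 2.4]
width: 0.004
```

```bash
python3 st.py
```

```text
7.1 p [ 515.1 -211.9  115.8] stn [  -9.4 -178.8] yaw 0.021 tz [-0.012 -0.02  -1.   ] F [-3.5 -0.4  2.4] q6 [-0.59  0.51  1.46 -0.03  1.17 -0.6 ]
```

Call:
play_rows --rows '[{"offset": [0, 0.3, -0.1], "angular": [0, 0, 0], "fingers": 0}, {"offset": [0, 0.3, -0.1], "angular": [0, 0, 0], "fingers": 0}, {"offset": [0, 0.3, -0.1], "angular": [0, 0, 0], "fingers": 0}]'

```text
t: 7.4
ee_pos: [524.0, -211.2, 117.4]
ee_rot: [2.197, 2.244, -0.038]
wrist_force: [-3.4, -0.9, -0.6]
width: 0.007
```

Call:
play_rows --rows '[{"offset": [0, 0.3, 0], "angular": [0, 0, 0], "fingers": 0}]'

```text
t: 7.5
ee_pos: [527.0, -211.0, 117.2]
ee_rot: [2.197, 2.244, -0.038]
wrist_force: [-3.7, 0.0, -1.0]
width: 0.003
```

Call:
play_rows --rows '[{"offset": [0, 0.3, 0], "angular": [0, 0, 0], "fingers": 0}]'

```text
t: 7.6
ee_pos: [530.1, -210.9, 117.0]
ee_rot: [2.198, 2.244, -0.038]
wrist_force: [-2.8, -0.6, -1.5]
width: 0.009
```

Call:
play_rows --rows '[{"offset": [0, 0.3, 0], "angular": [0, 0, 0], "fingers": 0}]'

```text
t: 7.7
ee_pos: [533.3, -210.8, 116.9]
ee_rot: [-2.198, -2.244, 0.039]
wrist_force: [-4.5, -1.1, -1.1]
width: 0.004
```

Call:
play_rows --rows '[{"offset": [0, 0.25, 0], "angular": [0, 0, 0], "fingers": 0}]'

```text
t: 7.8
ee_pos: [534.9, -210.6, 116.4]
ee_rot: [-2.196, -2.242, 0.041]
wrist_force: [-13.1, -2.6, -0.8]
width: 0.009
```

Call:
play_rows --rows '[{"offset": [0, 0.25, 0], "angular": [0, 0, 0], "fingers": 0}]'

```text
t: 7.9
ee_pos: [535.8, -210.6, 116.0]
ee_rot: [-2.193, -2.239, 0.047]
wrist_force: [-15.9, -2.5, 3.8]
width: 0.004
```

Call:
play_rows --rows '[{"offset": [0, 0.25, 0], "angular": [0, 0, 0], "fingers": 0}]'

```text
t: 8.0
ee_pos: [536.2, -210.7, 115.8]
ee_rot: [-2.19, -2.236, 0.053]
wrist_force: [-17.0, -3.0, 6.4]
width: 0.003
```

Call:
play_rows --rows '[{"offset": [0, -1.0, 0], "angular": [0, 0, 0], "fingers": 0}, {"offset": [0, -3.0, 0], "angular": [0, 0, 0], "fingers": 0}, {"offset": [0, -3.0, 0], "angular": [0, 0, 0], "fingers": 0}, {"offset": [0, -3.0, 0], "angular": [0, 0, 0], "fingers": 0}, {"offset": [0, 0, 0], "angular": [0, 0, 0], "fingers": 0}]'

```text
t: 8.5
ee_pos: [435.9, -213.1, 120.0]
ee_rot: [-2.196, -2.244, 0.046]
wrist_force: [0.4, 0.1, 0.2]
width: 0.005
```

```bash
python3 st.py
```

```text
8.5 p [ 435.9 -213.1  120. ] stn [ -88.6 -178.9] yaw 0.021 tz [-0.022 -0.02  -1.   ] F [0.4 0.1 0.2] q6 [-0.68  0.4   1.65 -0.03  1.09 -0.69]
```

Call:
play_rows --rows '[{"offset": [-2.6, 0, 0], "angular": [-0.022, 0.02, 0], "fingers": 0}, {"offset": [-2.7, 0, 0], "angular": [0, 0, 0], "fingers": 0}, {"offset": [-2.7, 0, 0], "angular": [0, 0, 0], "fingers": 0}, {"offset": [0, 0.7, 0], "angular": [0, 0, 0], "fingers": 0}, {"offset": [0, 0.7, 0], "angular": [0, 0, 0], "fingers": 0}, {"offset": [0, 0.7, 0], "angular": [0, 0, 0], "fingers": 0}, {"offset": [0, 0.4, 0], "angular": [0, 0, 0], "fingers": 0}, {"offset": [0, 0.4, 0], "angular": [0, 0, 0], "fingers": 0}]'

```text
t: 9.3
ee_pos: [473.8, -294.9, 124.5]
ee_rot: [2.186, 2.238, 0.006]
wrist_force: [-3.8, -0.4, 2.9]
width: 0.005
```

```bash
python3 st.py
```

```text
9.3 p [ 473.8 -294.9  124.5] stn [ -51.9 -261.2] yaw 0.024 tz [ 0.012 -0.006 -1.   ] F [-3.8 -0.4  2.9] q6 [-0.77  0.5   1.46  0.    1.17 -0.8 ]
```

Call:
play_rows --rows '[{"offset": [0, 0.3, 0], "angular": [0, 0, 0], "fingers": 0}, {"offset": [0, 0.3, 0], "angular": [0, 0, 0], "fingers": 0}]'

```text
t: 9.5
ee_pos: [480.9, -294.3, 125.1]
ee_rot: [2.184, 2.239, 0.005]
wrist_force: [-2.9, -1.6, 2.6]
width: 0.006
```

Call:
play_rows --rows '[{"offset": [0, 0.2, 0], "angular": [0, 0, 0], "fingers": 0}, {"offset": [0, 0.2, 0], "angular": [0, 0, 0], "fingers": 0}]'

```text
t: 9.7
ee_pos: [485.4, -293.6, 125.2]
ee_rot: [2.183, 2.239, 0.005]
wrist_force: [-3.5, -1.5, 3.1]
width: 0.003
```

Call:
play_rows --rows '[{"offset": [0, 0.5, 0.1], "angular": [0, 0, 0], "fingers": 0}, {"offset": [0, 0.5, 0.1], "angular": [0, 0, 0], "fingers": 0}, {"offset": [0, 0.5, 0.1], "angular": [0, 0, 0], "fingers": 0}, {"offset": [0, 0.5, 0.1], "angular": [0, 0, 0], "fingers": 0}, {"offset": [0, 0.5, 0], "angular": [0, 0, 0], "fingers": 0}, {"offset": [0, 0.5, 0], "angular": [0, 0, 0], "fingers": 0}, {"offset": [0, 0.4, 0], "angular": [0, 0, 0], "fingers": 0}, {"offset": [0, 0.3, 0], "angular": [0, 0, 0], "fingers": 0}]'

```text
t: 10.5
ee_pos: [525.3, -292.1, 120.3]
ee_rot: [2.185, 2.241, 0.005]
wrist_force: [-3.7, -1.3, -0.7]
width: 0.007
```

Call:
play_rows --rows '[{"offset": [0, 0.3, 0], "angular": [0, 0, 0], "fingers": 0}]'

```text
t: 10.6
ee_pos: [528.4, -292.1, 120.0]
ee_rot: [2.186, 2.242, 0.005]
wrist_force: [-3.7, -2.4, -0.9]
width: 0.006
```

Call:
play_rows --rows '[{"offset": [0, 0.3, 0], "angular": [0, 0, 0], "fingers": 0}]'

```text
t: 10.7
ee_pos: [531.4, -291.9, 119.7]
ee_rot: [2.186, 2.242, 0.004]
wrist_force: [-4.1, -1.0, -1.0]
width: 0.007
```

Call:
play_rows --rows '[{"offset": [0, 0.25, 0], "angular": [0, 0, 0], "fingers": 0}]'

```text
t: 10.8
ee_pos: [534.0, -291.7, 119.4]
ee_rot: [2.187, 2.243, 0.004]
wrist_force: [-3.6, -1.0, -0.5]
width: 0.005
```

Call:
play_rows --rows '[{"offset": [0, 0.25, 0], "angular": [0, 0, 0], "fingers": 0}]'

```text
t: 10.9
ee_pos: [536.2, -291.4, 119.1]
ee_rot: [2.188, 2.244, 0.004]
wrist_force: [-7.4, -1.3, -1.3]
width: 0.007
```

Call:
play_rows --rows '[{"offset": [0, 0.25, 0], "angular": [0, 0, 0], "fingers": 0}]'

```text
t: 11.0
ee_pos: [537.5, -291.4, 118.6]
ee_rot: [2.19, 2.246, -0.0]
wrist_force: [-14.2, -2.9, 1.0]
width: 0.005
```

Call:
play_rows --rows '[{"offset": [0, 0.2, 0], "angular": [0, 0, 0], "fingers": 0}]'

```text
t: 11.1
ee_pos: [537.9, -291.5, 118.3]
ee_rot: [2.193, 2.248, -0.005]
wrist_force: [-13.7, -2.0, 4.9]
width: 0.006
```

Call:
play_rows --rows '[{"offset": [0, -1.0, 0], "angular": [0, 0, 0], "fingers": 0}, {"offset": [0, -3.0, 0], "angular": [0, 0, 0], "fingers": 0}, {"offset": [0, -3.0, 0], "angular": [0, 0, 0], "fingers": 0}, {"offset": [0, -3.0, 0], "angular": [0, 0, 0], "fingers": 0}, {"offset": [4.0, 0, 0], "angular": [0, 0, 0], "fingers": 0}, {"offset": [4.0, 0, 0], "angular": [0, 0, 0], "fingers": 0}, {"offset": [4.0, 0, 0], "angular": [0, 0, 0], "fingers": 0}, {"offset": [4.0, 0, 0], "angular": [0, 0, 0], "fingers": 0}, {"offset": [0, 0, 0], "angular": [0, 0, 0], "fingers": 0}]'

```text
t: 12.0
ee_pos: [431.9, -129.5, 119.1]
ee_rot: [2.19, 2.233, 0.01]
wrist_force: [-0.6, 0.1, 0.9]
width: 0.004
```

```bash
python3 st.py
python3 - <<'E'
from workcell import get_image
import cv2
d=get_image("top");cv2.imwrite("pics/t2.png",cv2.resize(d["image"][110:260,220:430,::-1],None,fx=3,fy=3))
E
```

```text
12.0 p [ 431.9 -129.5  119.1] stn [-91.4 -95.2] yaw 0.019 tz [ 0.015 -0.005 -1.   ] F [-0.6  0.1  0.9] q6 [-0.56  0.34  1.76  0.    1.02 -0.58]
```

View pics/t2.png

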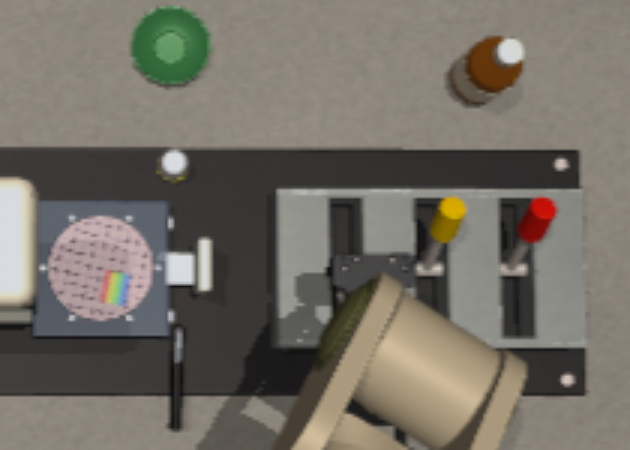

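Red (at 537,218) and yellow (at 449,218) both lean fully away; blue is hidden beneath the arm. Now blue.

Call:
play_rows --rows '[{"offset": [-0.4, 0.6, 0], "angular": [0, 0, 0], "fingers": 0}, {"offset": [0, 0.6, 0], "angular": [0, 0, 0], "fingers": 0}, {"offset": [0, 0.6, 0], "angular": [0, 0, 0], "fingers": 0}, {"offset": [0, 0.6, 0], "angular": [0, 0, 0], "fingers": 0}, {"offset": [0, 0.4, 0], "angular": [0, 0, 0], "fingers": 0}, {"offset": [0, 0.4, 0], "angular": [0, 0, 0], "fingers": 0}]'

```text
t: 12.65
ee_pos: [468.5, -139.1, 120.2]
ee_rot: [2.192, 2.224, 0.012]
wrist_force: [-3.8, -0.4, 3.8]
width: 0.004
```

Call:
play_rows --rows '[{"offset": [0, 0.3, 0], "angular": [0, 0, 0], "fingers": 0}, {"offset": [0, 0.3, 0], "angular": [0, 0, 0], "fingers": 0}]'

```text
t: 12.85
ee_pos: [474.6, -139.0, 120.3]
ee_rot: [2.193, 2.225, 0.01]
wrist_force: [-3.7, 0.0, 4.3]
width: 0.009
```

Call:
play_rows --rows '[{"offset": [0, 0.3, 0], "angular": [0, 0, 0], "fingers": 0}, {"offset": [0, 0.3, 0], "angular": [0, 0, 0], "fingers": 0}]'

```text
t: 13.05
ee_pos: [480.8, -138.9, 120.6]
ee_rot: [2.193, 2.225, 0.01]
wrist_force: [-3.6, 0.1, 3.4]
width: 0.004
```

Call:
play_rows --rows '[{"offset": [0.1, 0.5, 0], "angular": [0, 0, 0], "fingers": 0}, {"offset": [0.1, 0.5, 0], "angular": [0, 0, 0], "fingers": 0}, {"offset": [0, 0.5, 0], "angular": [0, 0, 0], "fingers": 0}, {"offset": [0, 0.5, 0], "angular": [0, 0, 0], "fingers": 0}, {"offset": [0, 0.5, 0], "angular": [0, 0, 0], "fingers": 0}, {"offset": [0, 0.5, 0], "angular": [0, 0, 0], "fingers": 0}, {"offset": [0, 0.5, 0], "angular": [0, 0, 0], "fingers": 0}, {"offset": [0, 0.4, 0], "angular": [0, 0, 0], "fingers": 0}, {"offset": [0, 0.4, 0], "angular": [0, 0, 0], "fingers": 0}]'

```text
t: 13.95
ee_pos: [527.1, -136.1, 120.6]
ee_rot: [2.194, 2.226, 0.007]
wrist_force: [-3.1, -0.5, -1.1]
width: 0.004
```

Call:
play_rows --rows '[{"offset": [0, 0.3, 0], "angular": [0, 0, 0], "fingers": 0}, {"offset": [0, 0.25, 0], "angular": [0, 0, 0], "fingers": 0}]'

```text
t: 14.15
ee_pos: [532.7, -135.8, 120.0]
ee_rot: [2.195, 2.228, 0.007]
wrist_force: [-3.7, -0.5, -1.1]
width: 0.004
```

Call:
play_rows --rows '[{"offset": [0, 0.25, 0], "angular": [0, 0, 0], "fingers": 0}]'

```text
t: 14.25
ee_pos: [534.9, -135.6, 119.6]
ee_rot: [2.196, 2.229, 0.005]
wrist_force: [-7.4, -1.6, -1.6]
width: 0.003
```

Call:
play_rows --rows '[{"offset": [0, 0.25, 0], "angular": [0, 0, 0], "fingers": 0}]'

```text
t: 14.35
ee_pos: [536.1, -135.5, 119.2]
ee_rot: [2.198, 2.232, 0.001]
wrist_force: [-12.6, -3.9, 0.4]
width: 0.008
```

Call:
play_rows --rows '[{"offset": [0, 0.2, 0], "angular": [0, 0, 0], "fingers": 0}]'

```text
t: 14.45
ee_pos: [536.6, -135.4, 119.0]
ee_rot: [2.2, 2.234, -0.004]
wrist_force: [-13.7, -2.6, 6.9]
width: 0.006
```

Call:
play_rows --rows '[{"offset": [0, -1.0, 0], "angular": [0, 0, 0], "fingers": 0}, {"offset": [0, -3.0, 0], "angular": [0, 0, 0], "fingers": 0}, {"offset": [0, -3.0, 0], "angular": [0, 0, 0], "fingers": 0}, {"offset": [0, 0, -3.0], "angular": [0, 0, 0], "fingers": 0}, {"offset": [0, 0, -3.0], "angular": [0, 0, 0], "fingers": 0}, {"offset": [0, 0, 0], "angular": [0, 0, 0], "fingers": 0}]'

```text
t: 15.05
ee_pos: [464.2, -135.2, 180.7]
ee_rot: [2.197, 2.23, 0.005]
wrist_force: [-0.5, 0.9, -0.6]
width: 0.002
```

```bash
python3 st.py
```

```text
15.05 p [ 464.2 -135.2  180.7] stn [ -59.2 -101.4] yaw 0.015 tz [ 0.01  -0.005 -1.   ] F [-0.5  0.9 -0.6] q6 [-0.53  0.32  1.58  0.    1.23 -0.54]
```

Call:
play_rows --rows '[{"offset": [3.6, 1.9, 0], "angular": [0, 0, 0], "fingers": 0}, {"offset": [3.6, 1.9, 0], "angular": [0, 0, 0], "fingers": 0}, {"offset": [3.6, 1.9, 0], "angular": [0, 0, 0], "fingers": 0}, {"offset": [0, 0, 0], "angular": [0, 0.1, 0], "fingers": 0}, {"offset": [0, 0, 0], "angular": [0, 0.1, 0], "fingers": 0}, {"offset": [0, 0, 0], "angular": [0, 0, 0], "fingers": 0}]'

```text
t: 15.65
ee_pos: [523.4, -19.1, 179.8]
ee_rot: [-2.103, -2.144, -0.234]
wrist_force: [0.1, -0.0, -0.7]
width: 0.007
```

```bash
python3 st.py
python3 - <<'E'
from workcell import get_image
import cv2
d=get_image("scene");cv2.imwrite("pics/s2.png",cv2.resize(d["image"][60:330,80:400,::-1],None,fx=2.2,fy=2.2))
E
```

```text
15.65 p [523.4 -19.1 179.8] stn [ 1.6 13.8] yaw 0.018 tz [ 0.016  0.2   -0.98 ] F [ 0.1 -0.  -0.7] q6 [-0.36  0.39  1.48  0.2   1.33 -0.43]
```

View pics/s2.png

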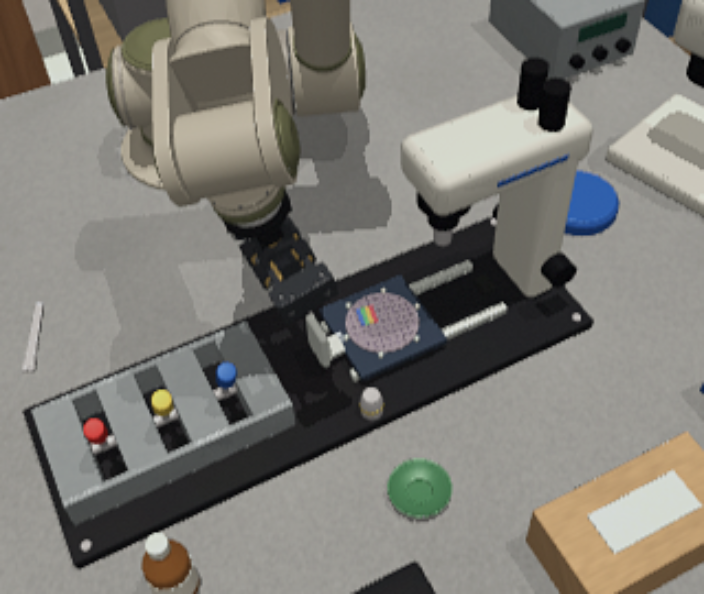

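Call:
play_rows --rows '[{"offset": [-0.9, 0, -0.3], "angular": [0, 0.15, 0], "fingers": 0}, {"offset": [0, 0, 0], "angular": [0, 0, 0], "fingers": 0}, {"offset": [-1.3, 0, 3.5], "angular": [0, 0, 0], "fingers": 0}, {"offset": [-1.3, 0, 3.5], "angular": [0, 0, 0], "fingers": 0}, {"offset": [0, 0, 0], "angular": [0, 0, 0], "fingers": 0}]'

```text
t: 16.2
ee_pos: [525.1, -29.7, 104.7]
ee_rot: [-2.026, -2.067, -0.368]
wrist_force: [-0.1, 0.1, 0.2]
width: 0.003
```

```bash
python3 st.py
```

```text
16.2 p [525.1 -29.7 104.7] stn [3.1 3.3] yaw 0.016 tz [ 0.016  0.33  -0.944] F [-0.1  0.1  0.2] q6 [-0.43  0.51  1.56  0.33  1.22 -0.59]
```

Call:
play_rows --rows '[{"offset": [-1.3, -0.2, 3.6], "angular": [0, 0, 0], "fingers": 0}, {"offset": [0, 0, 0], "angular": [0, 0, 0], "fingers": 0}, {"offset": [0.5, 0, 0.17], "angular": [0, 0, 0], "fingers": 0}, {"offset": [0.5, 0, 0.17], "angular": [0, 0, 0], "fingers": 0}, {"offset": [0.3, 0, 0.1], "angular": [0, 0, 0], "fingers": 0}, {"offset": [0.3, 0, 0.1], "angular": [0, 0, 0], "fingers": 0}]'

```text
t: 16.8
ee_pos: [527.0, -12.0, 74.8]
ee_rot: [-2.033, -2.082, -0.368]
wrist_force: [-0.7, -1.7, -1.3]
width: 0.003
```

Call:
play_rows --rows '[{"offset": [0.3, 0, 0.1], "angular": [0, 0, 0], "fingers": 0}, {"offset": [0.3, 0, 0.1], "angular": [0, 0, 0], "fingers": 0}]'

```text
t: 17.0
ee_pos: [527.2, -5.6, 75.8]
ee_rot: [-2.034, -2.084, -0.368]
wrist_force: [0.3, -2.6, -0.4]
width: 0.006
```

Call:
play_rows --rows '[{"offset": [0.3, 0, 0.1], "angular": [0, 0, 0], "fingers": 0}, {"offset": [0.3, 0, 0.1], "angular": [0, 0, 0], "fingers": 0}]'

```text
t: 17.2
ee_pos: [527.1, 1.0, 75.9]
ee_rot: [-2.035, -2.084, -0.368]
wrist_force: [0.9, -2.5, -1.7]
width: 0.004
```

Call:
play_rows --rows '[{"offset": [0.4, -0.03, 0.15], "angular": [0, 0, 0], "fingers": 0}, {"offset": [0.4, -0.03, 0.15], "angular": [0, 0, 0], "fingers": 0}, {"offset": [0.4, -0.03, 0.15], "angular": [0, 0, 0], "fingers": 0}, {"offset": [0.4, -0.03, 0.15], "angular": [0, 0, 0], "fingers": 0}, {"offset": [0.4, -0.03, 0.15], "angular": [0, 0, 0], "fingers": 0}, {"offset": [0.4, -0.03, 0.15], "angular": [0, 0, 0], "fingers": 0}, {"offset": [0.4, -0.03, 0.15], "angular": [0, 0, 0], "fingers": 0}, {"offset": [0.4, -0.03, 0.15], "angular": [0, 0, 0], "fingers": 0}]'

```text
t: 18.0
ee_pos: [525.8, 37.6, 75.3]
ee_rot: [-2.038, -2.086, -0.373]
wrist_force: [2.2, -2.8, 1.6]
width: 0.007
```

```bash
python3 st.py
python3 - <<'E'
from workcell import get_image
import cv2
d=get_image("scene");cv2.imwrite("pics/s3.png",cv2.resize(d["image"][40:310,130:430,::-1],None,fx=2.2,fy=2.2))
E
```

```text
18.0 p [525.8  37.6  75.3] stn [ 4.8 70.5] yaw 0.017 tz [ 0.032  0.317 -0.948] F [ 2.2 -2.8  1.6] q6 [-0.31  0.53  1.63  0.36  1.08 -0.52]
```

View pics/s3.png

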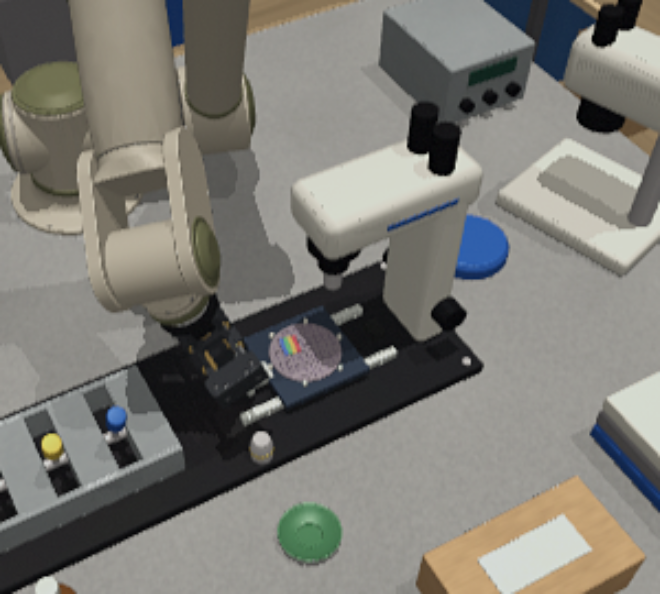

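Call:
play_rows --rows '[{"offset": [0.4, 0, 0.15], "angular": [0, 0, 0], "fingers": 0}, {"offset": [0.4, 0, 0.15], "angular": [0, 0, 0], "fingers": 0}, {"offset": [0.4, 0, 0.15], "angular": [0, 0, 0], "fingers": 0}, {"offset": [0.4, 0, 0.15], "angular": [0, 0, 0], "fingers": 0}, {"offset": [0.4, 0, 0.15], "angular": [0, 0, 0], "fingers": 0}, {"offset": [0.3, 0, 0.1], "angular": [0, 0, 0], "fingers": 0}, {"offset": [0.2, 0, 0.07], "angular": [0, 0, 0], "fingers": 0}]'

```text
t: 18.75
ee_pos: [524.7, 67.3, 74.5]
ee_rot: [-2.037, -2.086, -0.372]
wrist_force: [0.5, -1.5, 1.4]
width: 0.004
```

Call:
play_rows --rows '[{"offset": [0.2, 0, 0.07], "angular": [0, 0, 0], "fingers": 0}]'

```text
t: 18.85
ee_pos: [524.7, 69.6, 74.5]
ee_rot: [-2.037, -2.086, -0.372]
wrist_force: [0.9, -1.9, 1.2]
width: 0.005
```

Call:
play_rows --rows '[{"offset": [0.2, 0, 0.07], "angular": [0, 0, 0], "fingers": 0}]'

```text
t: 18.95
ee_pos: [524.7, 71.9, 74.5]
ee_rot: [-2.037, -2.086, -0.372]
wrist_force: [0.8, -2.0, 1.4]
width: 0.007
```

Call:
play_rows --rows '[{"offset": [0.2, 0, 0.07], "angular": [0, 0, 0], "fingers": 0}]'

```text
t: 19.05
ee_pos: [524.6, 74.2, 74.4]
ee_rot: [-2.037, -2.086, -0.372]
wrist_force: [0.8, -1.6, 1.0]
width: 0.004
```

Call:
play_rows --rows '[{"offset": [0.2, 0, 0.07], "angular": [0, 0, 0], "fingers": 0}]'

```text
t: 19.15
ee_pos: [524.6, 76.4, 74.4]
ee_rot: [-2.037, -2.085, -0.372]
wrist_force: [1.4, -3.7, 1.7]
width: 0.005
```

Call:
play_rows --rows '[{"offset": [0.15, 0, 0.05], "angular": [0, 0, 0], "fingers": 0}]'

```text
t: 19.25
ee_pos: [524.7, 77.7, 74.4]
ee_rot: [-2.037, -2.086, -0.371]
wrist_force: [0.8, -6.6, 2.6]
width: 0.006
```

Call:
play_rows --rows '[{"offset": [0.1, 0, 0.03], "angular": [0, 0, 0], "fingers": 0}]'

```text
t: 19.35
ee_pos: [524.7, 78.3, 74.5]
ee_rot: [-2.038, -2.087, -0.371]
wrist_force: [0.1, -7.2, 2.3]
width: 0.007
```

Call:
play_rows --rows '[{"offset": [-0.2, 0, -0.07], "angular": [0, 0, 0], "fingers": 0}, {"offset": [-0.5, 0, -0.17], "angular": [0, 0, 0], "fingers": 0}, {"offset": [-1.5, 0, -0.5], "angular": [0, 0, 0], "fingers": 0}, {"offset": [-2.0, 0, -0.7], "angular": [0, 0, 0], "fingers": 0}, {"offset": [0.5, 0, -3.0], "angular": [0, 0, 0], "fingers": 0}, {"offset": [1.0, 0, -3.0], "angular": [0, 0, 0], "fingers": 0}, {"offset": [1.0, 0, -3.0], "angular": [0, 0, 0], "fingers": 0}, {"offset": [0, -4, -1], "angular": [0, 0, 0], "fingers": 0}, {"offset": [0, -4, 0], "angular": [0, 0, 0], "fingers": 0}, {"offset": [0, -4, 0], "angular": [0, 0, 0], "fingers": 0}, {"offset": [0, 0, 0], "angular": [0, 0, 0], "fingers": 0}, {"offset": [0, 0, 0], "angular": [0, 0, 0], "fingers": 0}]'

```text
t: 20.55
ee_pos: [395.8, 15.0, 175.6]
ee_rot: [-2.038, -2.078, -0.367]
wrist_force: [0.2, -0.3, -1.4]
width: 0.008
```

```bash
python3 st.py
python3 - <<'E'
from workcell import get_image
import cv2,numpy as np
a=get_image("top")["image"];b=get_image("scene")["image"]
cv2.imwrite("pics/f.png",np.vstack([cv2.resize(a[110:260,80:430,::-1],(700,300)),cv2.resize(b[120:320,80:430,::-1],(525,300))[:, :].copy() if 0 else cv2.copyMakeBorder(cv2.resize(b[120:320,80:430,::-1],(525,300)),0,0,0,175,0)]))
E
```

```text
20.55 p [395.8  15.  175.6] stn [-125.5   49.8] yaw 0.014 tz [ 0.025  0.319 -0.947] F [ 0.2 -0.3 -1.4] q6 [-0.47  0.2   1.82  0.32  1.27 -0.6 ]
```

View pics/f.png

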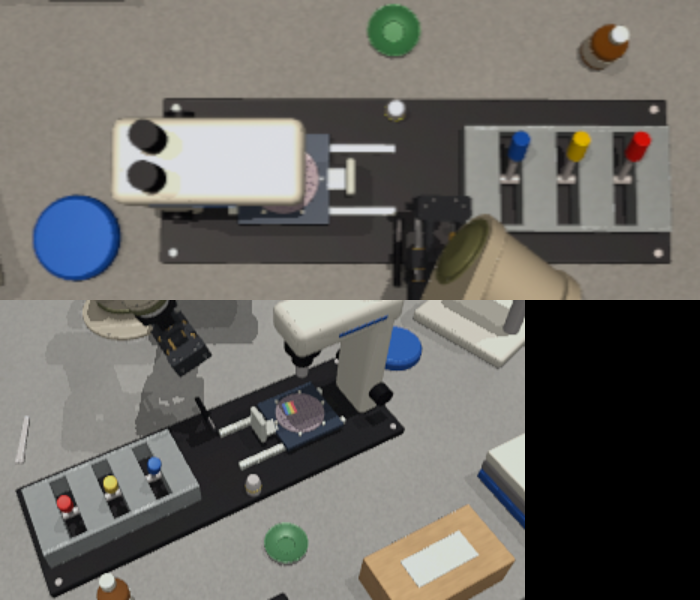

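Run:
```python
from h import *
from workcell import get_image
a=load("top");b=get_image("top")
def c(d,x0,x1):
    g=cv2.cvtColor(d["image"],cv2.COLOR_RGB2GRAY).astype(float)[188:208,x0:x1];w=np.clip(g-170,0,None);
    col=w.sum(0);print(col.round());x=np.arange(x0,x1);k=(w*1.).sum()
    yy,xx=np.mgrid[188:208,x0:x1];return plane(d,(w*xx).sum()/k,(w*yy).sum()/k,97)
p=c(a,284,294);q=c(b,251,261);print(p,q,np.linalg.norm(q-p))
h=lambda d:cv2.cvtColor(d["image"],cv2.COLOR_RGB2HSV)
for lo,hi in(((0,120,60),(8,255,255)),((20,120,60),(32,255,255)),((100,130,60),(125,255,255))):
    m=cv2.inRange(h(b)[165:200,320:410],lo,hi);M=cv2.moments(m,True);print((plane(b,320+M["m10"]/M["m00"],165+M["m01"]/M["m00"],134)).round(1))
```

```text
[  0.   0.   0. 629. 722. 391.   0.   0.   0.   0.]
[461.   0.   0. 442. 672. 342.   0.   0.   0.   0.]
[522.59561652   3.3717283   97.        ] [520.72280038  96.36140052  97.        ] 93.00852960638697
[ 564.2 -289.9  134. ]
[ 562.9 -209.3  134. ]
[ 561.9 -130.1  134. ]
```

```bash
python3 -c "
from workcell import job_done;print(job_done())"
```

```text
the job is handed in; nothing more can be done
None
```

The three levers are thrown and the tray is pushed home under the objective. I handed the job in at about 21 s of the 72 s limit; `job_done()` gives no verdict.

- **Levers:** Blue (c) was blocked when I tried it first, so I backed off at about 8 N. The order felt was yellow (b), red (a), then blue (c). Each was pushed onto its end stop at about 14 to 17 N.
- **Tray:** It slid at about 2 to 3 N and I stopped at about 7 N on the rubber end stop.
- **Last checks:**
  - The pictures show all three grips leaning fully away, about 41 mm beyond the pivot line.
  - The wafer is inside its pins, and the bottle, dish, case and spare objective look unmoved. I only saw the marker partly, and did not measure any of them.
  - The arm stood clear of everything.
- **One disagreement:** The automatic handle measurement gave 93.0 mm of tray travel, because the bright neck of the tray fell inside its window. With that column removed I worked it out by hand as about 90 mm, which agrees with where the stop was felt.

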